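# Clear the ward desk: clean things first, samples last

## Robot

A 7-joint arm with a two-finger parallel gripper is mounted at the origin on the work surface. World frame = base frame: x ahead of the robot, y to its left, z up, the work surface at z = 0. Lengths are in m, angles in rad, forces in N, time in s.
With the tool pointing down it reaches from about 0.425 to 0.825 m from the base axis. Payload 3.6 kg.
Tool frame: the origin (TCP) lies where the fingers leave the gripper's body, on its centre line; the fingertips stand 73 mm ahead of it and the grasp point (between the pads) lies 54 mm ahead of it; x points along the fingers, y is the direction in which the jaws open and shut, and the axes are right-handed (so a half turn about x gives the same grasp; the last joint's range is limited). The gripper opens to 85 mm and grips with 20 to 120 N. Pads are 22 mm wide; open, the fingers measure 114 mm over their backs; the gripper's body (76 mm by 85 mm) begins 54 mm behind the grasp point. The pads swing forward as they close: fully open they stand 13 mm farther back than shut.
Start: joints at [-1.25, 0.615, -0.013, 1.423, 0.008, 1.103, -0.04], TCP at [0.222, 0.611, 0.304] pointing down, gripper open.
Joint ranges: [-3.12, 3.12], [-0.3, 2.06], [-1.34, 1.32], [0.26, 2.42], [-1.36, 4.5], [0.01, 1.98], [-2.84, 2.84]. Speed limits (rad/s): [2.79, 2.79, 3.14, 3.14, 3.14, 3.14, 3.14].

## Interface

Orientations are given as a unit quaternion [x, y, z, w].
In Python, from station import arm, snapshot, camera_info, ticket gives the robot as it stands. Calls block until the motion is done:
- arm.movep(position, orientation): joint-space move of the TCP to a pose.
- arm.line_to(position, velocity=0.15, ori=None): straight line of the TCP; ori=None keeps the orientation; velocity is the mean speed in m/s.
- arm.move_j(angles): joint-space move.
- arm.move_gripper(opening, effort=None): opening from 0.0 (shut) to 1.0 (fully open); effort is the grip in N (None keeps the last); returns when the fingers have stopped.
- arm.pause(seconds).
- arm.ik(position, orientation): joint angles nearest the present ones, or None.
- snapshot(name): name is "scene" or "side" or "wrist"; returns the picture (384x512x3 uint8, blue, green, red); there is no depth.
- camera_info(name): a dict with "fx", "fy", "cx", "cy" (pixels), "dist_coeffs" ([k1, k2, p1, p2, k3] as OpenCV has them; the pictures are not rectified), "R" (3x3) and "t" (3): a world point X has camera coordinates R X + t; the wrist camera has in their place "T_tool_cam" (4x4, takes a point from camera to tool coordinates, whose origin is the TCP and whose axes are the tool frame's). Camera axes: x right, y down, z forward; pixel columns grow to the right and rows downward; lengths in m; the calibration is good to about 2 mm. A picture is of the moment at which its call begins: read the wrist's pose just before it. camera_info takes no time and is no camera call.
A pose or a line that the arm cannot do raises arm.MotionError and nothing moves.
- ticket.finish_job(): hands the job in, once; it reports no verdict.
Readings, each from a call of its own:
- arm.read_time(): time.
- arm.read_joint_positions(): joint angles.
- arm.read_dq(): joint speeds.
- arm.read_effort(): joint torques, N m.
- arm.read_tool_pos(): TCP position.
- arm.read_eef_rot(): TCP orientation.
- arm.read_ft_force(): force on the tool from outside, world axes, zero at the start.
- arm.read_wrist_torque(): the same for the moment, N m.
- arm.read_opening(): opening from 0.0 (shut) to 1.0 (fully open).
Only numpy, scipy, OpenCV 4.12 (cv2) and the standard library are available. Lean on these libraries where they do the work, as an engineer would, in place of code of your own. Each camera call takes 0.05 s, during which the arm holds its last target.

## Task

Clear the ward desk into the three trays: the stapler and the rubber stamp go in the blue tray, the hand-gel bottle in the green tray and both sample jars in the yellow tray, each standing upright flat on the tray's floor. Put the stapler, stamp and gel away first, while your gripper is clean, and leave both jars where they stand until that is done. Do not disturb the mug or the computer mouse.

Things in the scene. Friction and masses are not known exactly. Their poses are not given: they have to be found in the camera images.
- stapler: small black desk stapler standing on its base, 90 long (its x) x 28 wide (its y) x 47 high, about 120 g; upper arm 26 wide with flat sides, which at mid-length reach from height 27 to 45; origin at the centre of its underside, z up (all sizes in mm)
- stamp: wooden hand stamp standing on its face: block 55 (its x) x 35 (its y) x 20 high, with a dark round knob handle on top, 28 in diameter between heights 45 and 68, narrower below, total height 75; about 90 g; origin at the centre of its underside, z up (all sizes in mm)
- gel: upright hand-gel bottle, turquoise with a white label band and white cap: straight round body of diameter 44 up to height 74, shoulder to 83, cap of diameter 24 up to 100; about 110 g; origin at the centre of its underside, z up (all sizes in mm)
- jar_red: small upright sample jar: amber body of diameter 42 with a paper band, and a red screw lid of diameter 46 from height 46 to 62 (total height 62), closed, about 70 g; origin at the centre of its underside, z up (all sizes in mm)
- jar_white: small upright sample jar: amber body of diameter 42 with a paper band, and a white screw lid of diameter 46 from height 46 to 62 (total height 62), closed, about 70 g; origin at the centre of its underside, z up (all sizes in mm)
- tray_yellow: yellow tray, open top, outer size 120 (its x) x 170 (its y) x 18 high, walls and floor 4 thick, so the inside is 112 x 162 and the wall stands 14 above the inner floor; fixed to the desk; origin at the centre of its underside on the desk, z up, inner floor at z = 4 (all sizes in mm)
- tray_blue: blue tray, open top, outer size 120 (its x) x 170 (its y) x 18 high, walls and floor 4 thick, so the inside is 112 x 162 and the wall stands 14 above the inner floor; fixed to the desk; origin at the centre of its underside on the desk, z up, inner floor at z = 4 (all sizes in mm)
- tray_green: green tray, open top, outer size 120 (its x) x 170 (its y) x 18 high, walls and floor 4 thick, so the inside is 112 x 162 and the wall stands 14 above the inner floor; fixed to the desk; origin at the centre of its underside on the desk, z up, inner floor at z = 4 (all sizes in mm)
- mug: bystander: loose white mug, diameter 76, height 90, handle towards its +y (about 35 out); origin at the centre of its underside (all sizes in mm)
- mouse: bystander: loose black computer mouse, 105 (its x) x 60 x 32 high; origin at the centre of its underside (all sizes in mm)

How it is judged:
By the outcome, as a careful person would: the job done as asked, in the order asked, and still so for the second after the job is handed in, with the robot touching nothing.
It also fails if it takes over 133 s, if anything falls off the work surface, if the arm or the gripper's body presses on something with over 40 N, if the wrist force passes 120 N, or if a joint passes its speed limit or range.

## Working session

There is one attempt and no reset: what is moved stays moved. The work goes in short steps, each a Python script; the robot and the scene stay as the last script left them, time stands still between calls to the robot, and variables do not carry over. Pictures are saved under pics/ and viewed, and the job is handed in when it is done.

```bash
ls; mkdir -p pics
python3 - <<'E'
from station import arm, snapshot, camera_info
import cv2
print(arm.read_time(), arm.read_tool_pos(), arm.read_eef_rot(), arm.read_opening(), arm.read_ft_force())
for n in ("scene","side","wrist"):
    cv2.imwrite(f"pics/{n}0.png",snapshot(n)); print(n,camera_info(n))
E
```

```text
pics
0.0 [0.22129889 0.6105414  0.30271322] [ 0.12138789  0.69659992 -0.12321826  0.69629792] 0.9965169701980786 [-0.61798277 -0.1173013   0.88580537]
scene {'fx': 361.3364159167861, 'fy': 361.3364159167861, 'cx': 256.677170490916, 'cy': 193.17181676115928, 'dist_coeffs': array([-0.08663754,  0.        ,  0.        ,  0.        ,  0.        ]), 'R': array([[-0.76254436,  0.6468905 , -0.00766732],
       [ 0.50683703,  0.59000217, -0.62850112],
       [-0.40204767, -0.48314606, -0.77777089]]), 't': array([ 0.38229101, -0.24040003,  1.36210991])}
side {'fx': 416.2554468684839, 'fy': 416.2554468684839, 'cx': 257.4414678351479, 'cy': 185.65518954573628, 'dist_coeffs': array([0.02956941, 0.        , 0.        , 0.        , 0.        ]), 'R': array([[ 0.98533878, -0.1698303 , -0.01628358],
       [-0.13113333, -0.69283589, -0.70907156],
       [ 0.10913999,  0.70081103, -0.70494848]]), 't': array([-0.5174797 ,  0.09514256,  1.11158677])}
wrist {'fx': 303.83417416619693, 'fy': 303.83417416619693, 'cx': 257.77622771039654, 'cy': 189.35685025212615, 'dist_coeffs': array([-0.00728603,  0.        ,  0.        ,  0.        ,  0.        ]), 'T_tool_cam': array([[ 3.52981851e-04, -2.74972869e-01,  9.61451921e-01,
        -7.02339630e-02],
       [ 9.99999927e-01,  2.34560851e-04, -3.00050318e-04,
         3.46716443e-04],
       [-1.43013284e-04,  9.61451957e-01,  2.74972932e-01,
        -6.92114684e-02],
       [ 0.00000000e+00,  0.00000000e+00,  0.00000000e+00,
         1.00000000e+00]])}
```

View pics/scene0.png

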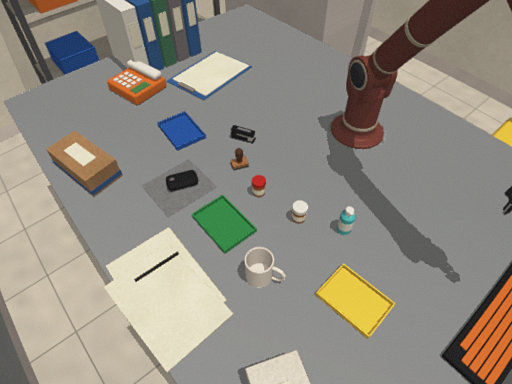

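View pics/side0.png

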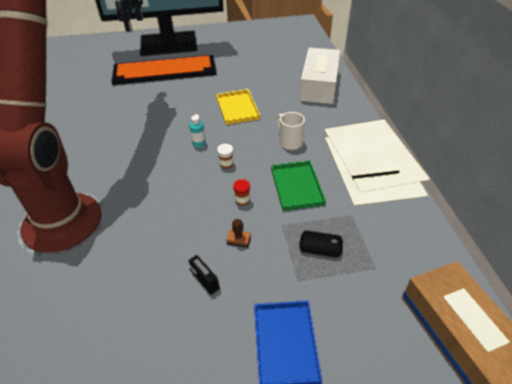

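View pics/wrist0.png

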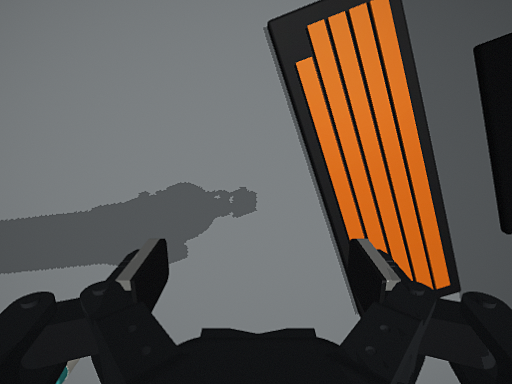

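The scene view shows the stapler near (243,133), stamp (240,160), red jar (259,186), white jar (300,212) and gel (346,221). The trays are at blue (182,130), green (224,222) and yellow (355,299). The side view shows all of them too, but the blue tray is cut at the bottom edge. I'll enlarge both next.

Run:
```python
import cv2
def crop(n,x0,y0,w,h,s,o):
    im=cv2.imread(f"pics/{n}0.png")[y0:y0+h,x0:x0+w]
    im=cv2.resize(im,None,fx=s,fy=s,interpolation=cv2.INTER_CUBIC)
    for x in range((x0+9)//10*10,x0+w,10):
        cv2.line(im,(int((x-x0+.5)*s),0),(int((x-x0+.5)*s),6 if x%50 else 14),(0,255,255),1)
        if x%20==0: cv2.putText(im,str(x),(int((x-x0)*s)-8,24),0,.35,(0,255,255),1)
    for y in range((y0+9)//10*10,y0+h,10):
        cv2.line(im,(0,int((y-y0+.5)*s)),(6,int((y-y0+.5)*s)),(0,255,255),1)
        if y%20==0: cv2.putText(im,str(y),(8,int((y-y0)*s)+5),0,.35,(0,255,255),1)
    cv2.imwrite(f"pics/{o}.png",im)
crop("scene",150,105,130,95,6,"s_a")
crop("scene",190,165,130,97,6,"s_b")
crop("scene",280,190,130,147,4,"s_c")
crop("side",180,175,130,120,5,"d_a")
crop("side",180,85,150,130,5,"d_b")
crop("side",240,180,140,204,3.9 and 2.9,"d_c")
```

```text
(no output)
```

View pics/s_a.png

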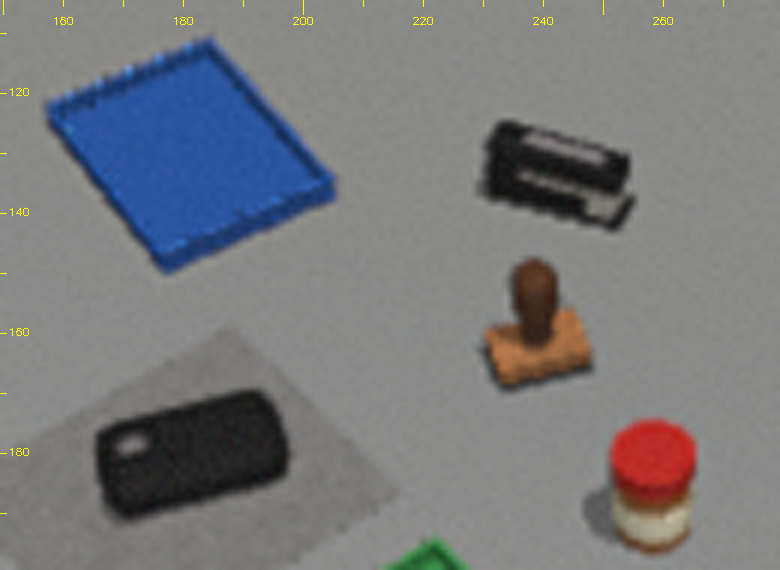

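View pics/s_b.png

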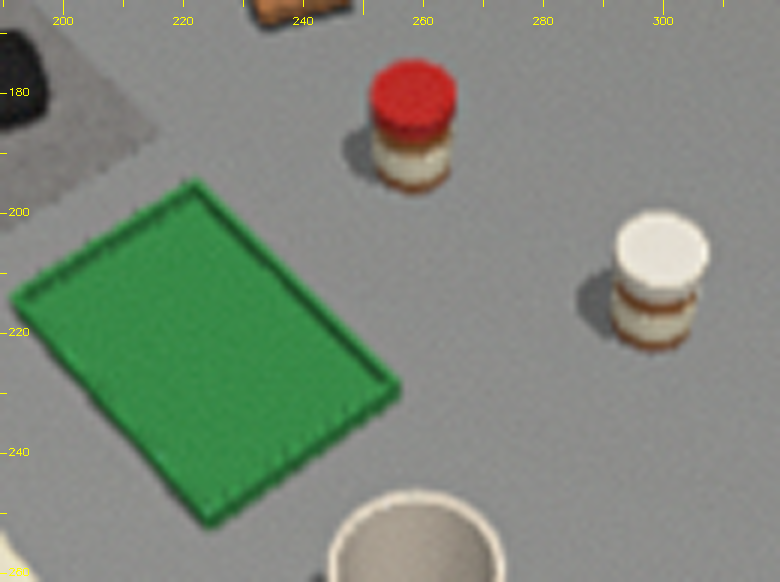

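View pics/s_c.png

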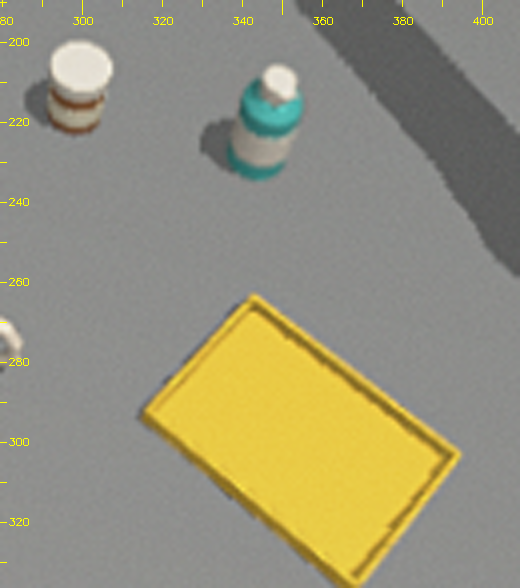

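View pics/d_a.png

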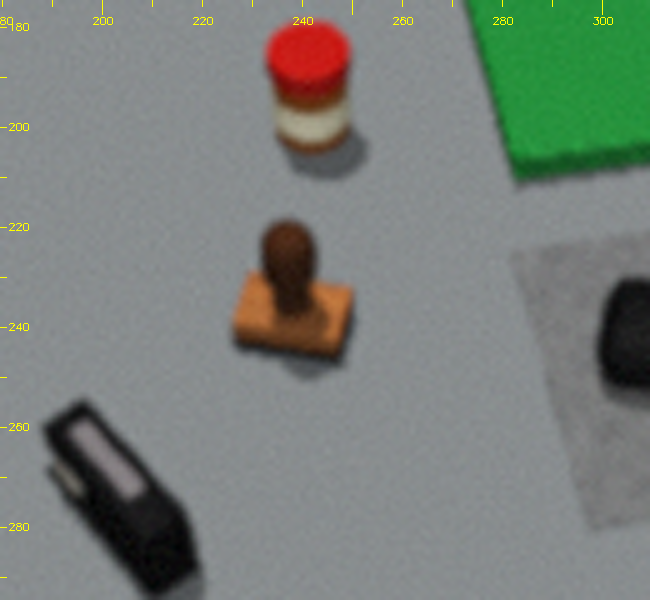

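View pics/d_b.png

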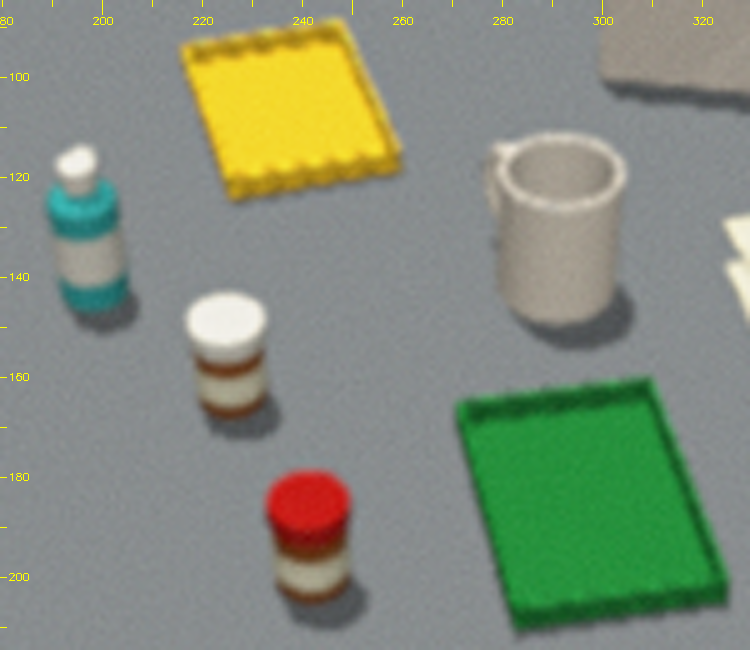

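View pics/d_c.png

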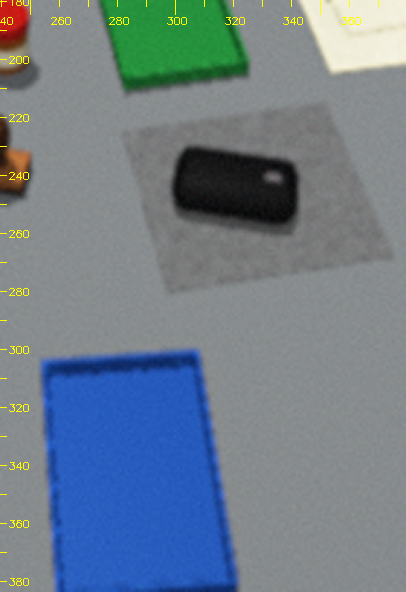

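The crops give usable pixels for every item and tray. The tray corners, jar lids, gel cap, stapler label and stamp knob all read clearly in both views. Now I'll triangulate them.

```bash
cat > h.py <<'E'
import numpy as np, cv2
from station import arm, snapshot, camera_info
from scipy.spatial.transform import Rotation as Rn
def cam(n,T=None):
    c=camera_info(n);K=np.array([[c['fx'],0,c['cx']],[0,c['fy'],c['cy']],[0,0,1.]])
    if T is None: R,t=c['R'],c['t']
    else:
        M=np.linalg.inv(T@c['T_tool_cam']);R,t=M[:3,:3],M[:3,3]
    return K,c['dist_coeffs'],np.asarray(R),np.asarray(t)
def tri(obs):  # list of (cam, (u,v))
    A=[];
    for (K,d,R,t),uv in obs:
        x=cv2.undistortPoints(np.array([[uv]],float),K,d).ravel()
        P=np.c_[R,t];A+= [x[0]*P[2]-P[0],x[1]*P[2]-P[1]]
    v=np.linalg.svd(np.array(A))[2][-1];X=v[:3]/v[3]
    e=[np.linalg.norm(proj(c,X)-uv) for c,uv in obs]
    return X,max(e)
def proj(c,X):
    K,d,R,t=c
    p=cv2.projectPoints(np.atleast_2d(np.asarray(X,float)),cv2.Rodrigues(R)[0],t,K,d)[0][:,0]
    return p[0] if np.ndim(X)==1 else p
def plane(c,uv,z):
    K,d,R,t=c;x=cv2.undistortPoints(np.array([[uv]],float),K,d).ravel()
    r=R.T@np.array([x[0],x[1],1]);o=-R.T@t;return o+r*(z-o[2])/r[2]
def tool():
    T=np.eye(4);T[:3,3]=arm.read_tool_pos();T[:3,:3]=Rn.from_quat(arm.read_eef_rot()).as_matrix();return T
def ori(a):  # tool down, jaw axis y at heading a
    x=np.array([0,0,-1.]);y=np.array([np.cos(a),np.sin(a),0]);return Rn.from_matrix(np.c_[x,y,np.cross(x,y)]).as_quat()
E
cat > pts.py <<'E'
from h import *
S=cam('scene');D=cam('side')
P=dict(red=((258.3,180.5),(241.2,185)),white=((299.5,206.3),(224.8,148.5)),gelcap=((349.2,209),(195.3,116.3)),
stampknobtop=((238.7,149.5),(237,220.5)),stampA=((231,161.5),(229.5,229)),stampB=((245.5,156.5),(227.5,238.5)),
lab1=((238,127),(206.5,273.5)),lab2=((250,131),(194.5,259.5)),
g1=((192,214),(325,203)),g2=((222,195),(283,207.5)),g3=((256,229),(271.5,165)),g4=((224.5,251),(310,160.5)),
y1=((315,292),(259.5,116.5)),y2=((342.5,264),(225.5,121.5)),y3=((394,303),(216.5,93.5)),y4=((369,335),(248,88.5)),
b1=((177.5,147),(308,300.5)),b2=((205,135),(255,303.5)))
for k,(a,b) in P.items():
    X,e=tri([(S,a),(D,b)]);print(k,(X*1000).round(1),round(e,2))
for n,uv in (('b3',(184.5,111)),('b4',(158,122))): print(n,(plane(S,uv,.018)*1000).round(1))
print('mug rim c', (plane(S,(259,258),.09)*1000).round(),(plane(D,(292,122),.09)*1000).round(), 'mouse',(plane(S,(182,180),.02)*1000).round(),(plane(D,(321,242),.02)*1000).round())
E
python3 pts.py
```

```text
red [481.7 -12.2  58.7] 0.67
white [455.9 144.6  61. ] 0.67
gelcap [382.3 262.  103. ] 0.61
stampknobtop [ 452.3 -146.9   74.9] 0.55
stampA [ 456.4 -149.6   34.1] 11.04
stampB [ 423.4 -151.8   18.5] 0.07
lab1 [ 365.3 -263.8   46.7] 0.25
lab2 [ 342.6 -220.4   44.4] 1.03
g1 [699.1 -73.6  10.4] 0.22
g2 [584.  -71.4  12.9] 0.52
g3 [586.   98.8  15.1] 0.44
g4 [702.5  97.4  15. ] 0.25
y1 [594.5 350.2  12.1] 0.66
y2 [477.6 342.7  12.9] 0.63
y3 [464.8 508.6  19.3] 0.69
y4 [580.3 517.9  21. ] 0.21
b1 [ 576.5 -351.6   15.4] 0.48
b2 [ 462.7 -338.6   14.9] 0.49
b3 [ 445.7 -505.3   18. ]
b4 [ 559.4 -516.9   18. ]
mug rim c [670. 209.  90.] [667. 197.  90.] mouse [ 650. -203.   20.] [ 649. -206.   20.]
```

Measured heights agree with the text: lids 59 and 61, cap 103, knob 75, stapler 46 and tray rims 10–21 mm. Tray edges come out near 117 x 170. The exception is `stampA`, an 11 px mismatched corner, which I'm discarding. I'll start with the gel and look with the wrist camera from above before gripping.

```bash
cat >> h.py <<'E'
def pick_q(xy,zs,a):
    q0=np.array(arm.read_joint_positions());best=None
    for s in (0,np.pi):
        qs=[arm.ik([*xy,z],ori(a+s)) for z in zs]
        if any(q is None for q in qs): continue
        c=np.abs(np.array(qs[0])-q0).max()
        if best is None or c<best[0]: best=(c,a+s)
    return best
def shot(name):
    T=tool();im=snapshot('wrist');cv2.imwrite(f'pics/{name}.png',im);np.save(f'pics/{name}.npy',T)
    return T
E
python3 - <<'E'
from h import *
for n,xy,zs in (('gel',(.382,.262),(.26,.2,.114)),('green',(.643,.013),(.26,.118)),('stamp',(.452,-.147),(.26,.11)),('stapler',(.354,-.242),(.24,.18,.095)),('blue',(.51,-.43),(.26,.1)),('red',(.482,-.012),(.26,.106)),('white',(.456,.145),(.26,.106)),('yel',(.53,.43),(.26,.106))):
    print(n,[(d,(lambda b:b and round(b[0],2))(pick_q(xy,zs,np.radians(d)))) for d in range(0,180,15)])
a=pick_q((.382,.262),(.26,.2,.114),np.radians(34))
print(a)
arm.movep([.382,.262,.26],ori(a[1]))
shot('gel1'); print(arm.read_time(),arm.read_tool_pos())
T=np.load('pics/gel1.npy');c=cam('wrist',T);print(proj(c,np.array([[.382,.262,.1],[.382,.262,0]])))
E
```

```text
gel [(0, np.float64(0.58)), (15, np.float64(0.58)), (30, np.float64(0.58)), (45, np.float64(0.58)), (60, np.float64(0.58)), (75, np.float64(0.7)), (90, np.float64(0.93)), (105, np.float64(1.15)), (120, np.float64(1.29)), (135, np.float64(1.07)), (150, np.float64(0.86)), (165, np.float64(0.64))]
green [(0, np.float64(0.96)), (15, np.float64(0.99)), (30, np.float64(1.03)), (45, np.float64(1.07)), (60, np.float64(1.12)), (75, np.float64(1.35)), (90, np.float64(1.11)), (105, np.float64(0.88)), (120, np.float64(0.84)), (135, np.float64(0.86)), (150, np.float64(0.89)), (165, np.float64(0.93))]
stamp [(0, np.float64(0.96)), (15, np.float64(1.06)), (30, np.float64(1.27)), (45, np.float64(1.26)), (60, np.float64(1.15)), (75, np.float64(1.21)), (90, np.float64(1.18)), (105, np.float64(1.15)), (120, np.float64(1.12)), (135, np.float64(1.09)), (150, np.float64(1.02)), (165, np.float64(0.93))]
stapler [(0, np.float64(1.27)), (15, np.float64(1.38)), (30, np.float64(1.18)), (45, np.float64(1.15)), (60, np.float64(1.15)), (75, np.float64(1.15)), (90, np.float64(1.15)), (105, np.float64(1.15)), (120,
[... 743 characters left out ...]
 np.float64(0.73)), (45, np.float64(0.77)), (60, np.float64(0.82)), (75, np.float64(1.03)), (90, np.float64(1.25)), (105, np.float64(1.2)), (120, np.float64(0.98)), (135, np.float64(0.76)), (150, np.float64(0.56)), (165, np.float64(0.6))]
yel [(0, np.float64(0.5)), (15, np.float64(0.41)), (30, np.float64(0.45)), (45, np.float64(0.48)), (60, np.float64(0.52)), (75, np.float64(0.62)), (90, np.float64(0.84)), (105, np.float64(1.07)), (120, np.float64(1.29)), (135, np.float64(1.16)), (150, np.float64(0.94)), (165, np.float64(0.73))]
(np.float64(0.5797393193828613), np.float64(0.5934119456780721))
1.6417 [0.3818574  0.26374452 0.26010286]
[[255.68636351 195.60722259]
 [256.17421318 169.11173848]]
```

View pics/gel1.png

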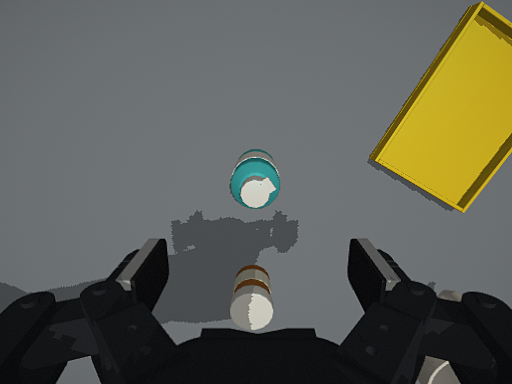

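The cap shows at about (256,193) against a predicted (255.7,195.6), so the position is good to 2 mm. The white jar shows at (252,310), behind the gripper. I'll project that as a check before gripping.

Run:
```python
from h import *
T=np.load('pics/gel1.npy');c=cam('wrist',T)
print(plane(c,(256,193.5),.1),proj(c,np.array([.456,.145,.061])))
a=0.5934
p=(.381,.2635)
arm.line_to([*p,.112],velocity=.15,ori=ori(a))
arm.move_gripper(0.0,effort=40)
print(arm.read_opening(),arm.read_ft_force(),arm.read_tool_pos())
shot('gel2')
arm.line_to([*p,.25],velocity=.15)
print(arm.read_time(),arm.read_opening(),arm.read_ft_force())
shot('gel3');cv2.imwrite('pics/gel3s.png',cv2.resize(snapshot('side')[60:200,150:330],None,fx=4,fy=4))
```

```text
[0.38122786 0.26358546 0.1       ] [251.83637177 311.42185545]
0.505343297277452 [-1.56743936 -0.40382733  6.57840502] [0.38102992 0.26353187 0.1125623 ]
4.35 0.5004234170977676 [-0.58990457  0.29634007 -1.78515973]
```

View pics/gel3.png

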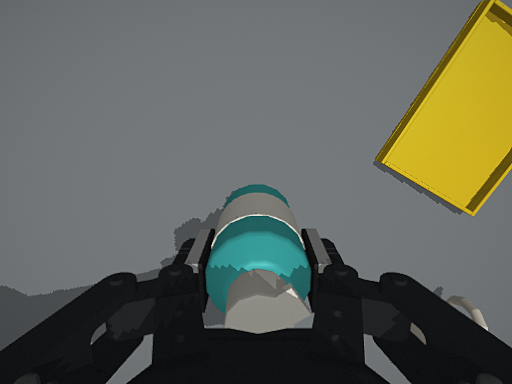

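View pics/gel3s.png

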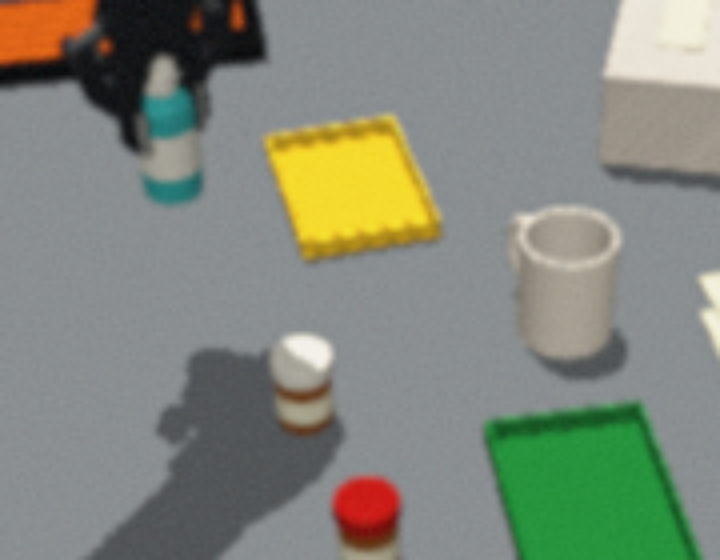

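The gel is held upright at opening 0.50, about 43 mm. I'll carry it above the jars and set it in the green tray, watching the force.

```bash
cat >> h.py <<'E'
def lower(p,z0,zend,step=.002,df=4.,v=.03):
    "lower until z force rises by df"
    arm.line_to([*p,z0],velocity=.15);arm.pause(.2)
    f0=arm.read_ft_force()[2];z=z0
    while z>zend+1e-6:
        z=max(z-step,zend);arm.line_to([*p,z],velocity=v)
        f=arm.read_ft_force()[2]
        if f-f0>df: break
    print('lowered',round(z,4),'df',round(f-f0,2),arm.read_tool_pos().round(4) if hasattr(arm.read_tool_pos(),'round') else arm.read_tool_pos())
E
python3 - <<'E'
from h import *
p=(.643,.013)
b=pick_q(p,(.25,.117),np.radians(10));b2=pick_q(p,(.25,.117),np.radians(120));print(b,b2)
a=min(b,b2)[1]
arm.movep([*p,.25],ori(a))
print(arm.read_opening())
lower(p,.122,.1135)
arm.move_gripper(1.0)
arm.line_to([*p,.25],velocity=.2)
shot('g_pl');print(arm.read_time())
cv2.imwrite('pics/g_pl_s.png',cv2.resize(snapshot('side')[60:250,180:350],None,fx=3.5,fy=3))
# next: stamp
p=(.452,-.147)
b=min(pick_q(p,(.26,.11),np.radians(d)) for d in (0,150,165));print(b)
arm.movep([*p,.26],ori(b[1]))
shot('st1');c=cam('wrist',np.load('pics/st1.npy'));print(proj(c,np.array([.4523,-.1469,.075])),arm.read_time())
E
```

```text
(np.float64(0.5484447765006684), np.float64(0.17453292519943295)) (np.float64(0.7515287530294438), np.float64(5.235987755982988))
0.5014025621819242
lowered 0.116 df 6.24 [0.6433 0.0129 0.1167]
9.125
(np.float64(0.4566418736844955), np.float64(0.0))
[255.30876947 186.83475971] 10.2083
```

View pics/g_pl_s.png

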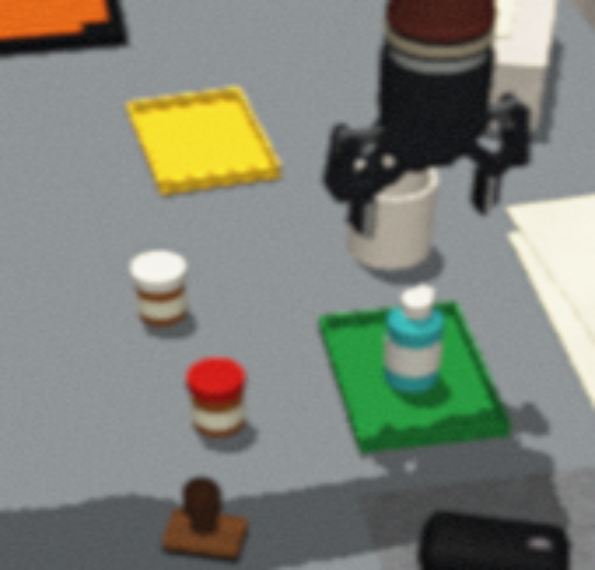

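View pics/st1.png

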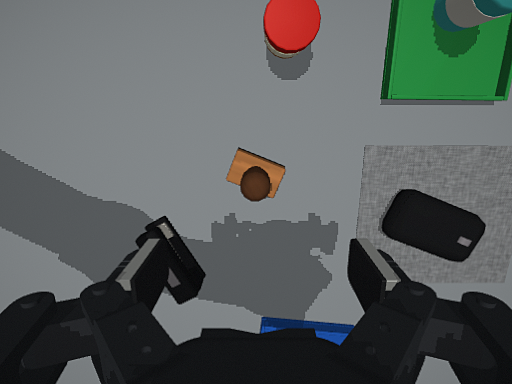

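The gel stands upright in the green tray. From the wrist camera, the stamp knob is at (256,184) and its block corners are at about (239,150), (285,166), (275,198) and (227,181).

Run:
```python
from h import *
c=cam('wrist',np.load('pics/st1.npy'))
k=[plane(c,u,.02) for u in ((239,150),(285,166),(275,198),(227,181))]
print(np.round(k,4), 'ctr',np.mean(k,0).round(4))
for i in range(4):
    d=k[(i+1)%4]-k[i];print(np.linalg.norm(d).round(4),np.degrees(np.arctan2(d[1],d[0])).round(1))
print('knob',plane(c,(255.5,184),.062))
```

```text
[[ 0.4353 -0.123   0.02  ]
 [ 0.4828 -0.1396  0.02  ]
 [ 0.473  -0.1745  0.02  ]
 [ 0.4221 -0.1558  0.02  ]] ctr [ 0.4533 -0.1482  0.02  ]
0.0504 -19.2
0.0362 -105.6
0.0542 159.9
0.0353 68.2
knob [ 0.45239388 -0.14781319  0.062     ]
```

Run:
```python
from h import *
p=(.4525,-.1476)
b=pick_q(p,(.26,.11),np.radians(-20));print(b)
arm.movep([*p,.2],ori(b[1]))
arm.line_to([*p,.111],velocity=.12)
arm.move_gripper(0.0,effort=40)
print(arm.read_opening(),arm.read_tool_pos(),arm.read_ft_force())
arm.line_to([*p,.22],velocity=.15)
shot('st2');print(arm.read_opening(),arm.read_time())
q=(.5068,-.4679)
b=pick_q(q,(.24,.116),np.radians(-6));print(b)
arm.movep([*q,.24],ori(b[1]))
shot('st3');cv2.imwrite('pics/st3s.png',cv2.resize(snapshot('scene')[80:220,130:290],None,fx=4,fy=4))
print(arm.read_opening(),arm.read_time())
```

```text
(np.float64(0.2831454181811803), np.float64(-0.3490658503988659))
0.3101767152518309 [ 0.45255205 -0.14754898  0.1112847 ] [-0.89645716  1.07133853  3.86510219]
0.31207119916275616 12.95
(np.float64(0.6479651181166759), np.float64(-0.10471975511965978))
0.3149568341342708 14.2833
```

View pics/st3.png

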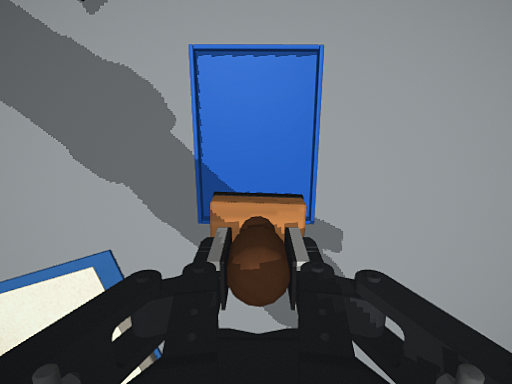

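View pics/st3s.png

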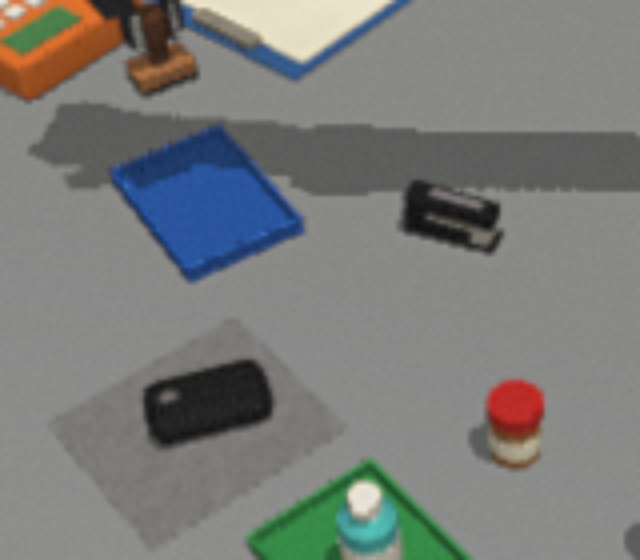

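The stamp is held upright and square to the tray. In the wrist view, the blue tray's far rim runs from (190,45) to (324,45) and its near corners are at about (199,222) and (314,222). I'll check the tray pose from these before lowering.

Run:
```python
from h import *
c=cam('wrist',np.load('pics/st3.npy'))
k=np.array([plane(c,u,.018) for u in ((190,45),(324,45),(314,222),(199,222))])
print(k.round(4),k.mean(0).round(4))
for i in range(4):
    d=k[(i+1)%4]-k[i];print(np.linalg.norm(d).round(4),np.degrees(np.arctan2(d[1],d[0])).round(1))
C=np.array([.511,-.428]);t=np.radians(-6);R=np.array([[np.cos(t),-np.sin(t)],[np.sin(t),np.cos(t)]])
for s in ((-60,85),(60,85),(60,-85),(-60,-85)):
    print(proj(c,np.array([*(C+R@np.array(s)/1e3),.018])).round(1))
```

```text
[[ 0.4613 -0.3408  0.018 ]
 [ 0.5788 -0.3528  0.018 ]
 [ 0.5613 -0.5191  0.018 ]
 [ 0.4435 -0.507   0.018 ]] [ 0.5112 -0.4299  0.018 ]
0.1181 -5.9
0.1671 -96.0
0.1184 174.1
0.1671 83.9
[188.1  40.7]
[324.7  41.1]
[314.5 221.7]
[197.9 221.4]
```

Tray pose confirmed: centre (511,-429) mm, yaw -6°, the two cameras agreeing within 2 mm.

Run:
```python
from h import *
q=(.5068,-.4679)
lower(q,.12,.112)
arm.move_gripper(0.75)
arm.line_to([*q,.24],velocity=.2)
arm.move_gripper(1.0)
shot('st4');print(arm.read_time())
p=(.3545,-.242)
b=pick_q(p,(.24,.18,.095),np.radians(27.6));print(b)
arm.movep([*p,.24],ori(b[1]))
shot('sp1');c=cam('wrist',np.load('pics/sp1.npy'));print(proj(c,np.array([[.3653,-.2638,.046],[.3426,-.2204,.046]])),arm.read_time())
im=cv2.imread('pics/sp1.png');cv2.imwrite('pics/sp1c.png',cv2.resize(im[100:260,160:360],None,fx=4,fy=3.75*1.0667))
```

```text
lowered 0.114 df 6.26 [ 0.5068 -0.4681  0.1154]
17.8167
(np.float64(0.7361731577139257), np.float64(0.48171087355043496))
[[255.76512725 205.8063171 ]
 [255.60063465 152.94635586]] 18.925
```

View pics/st4.png

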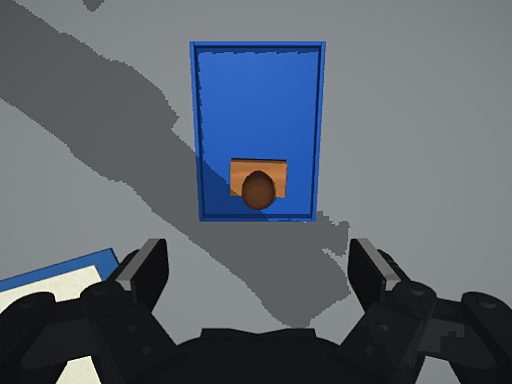

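View pics/sp1.png

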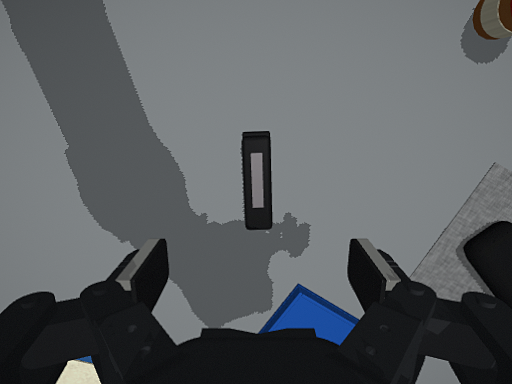

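View pics/sp1c.png

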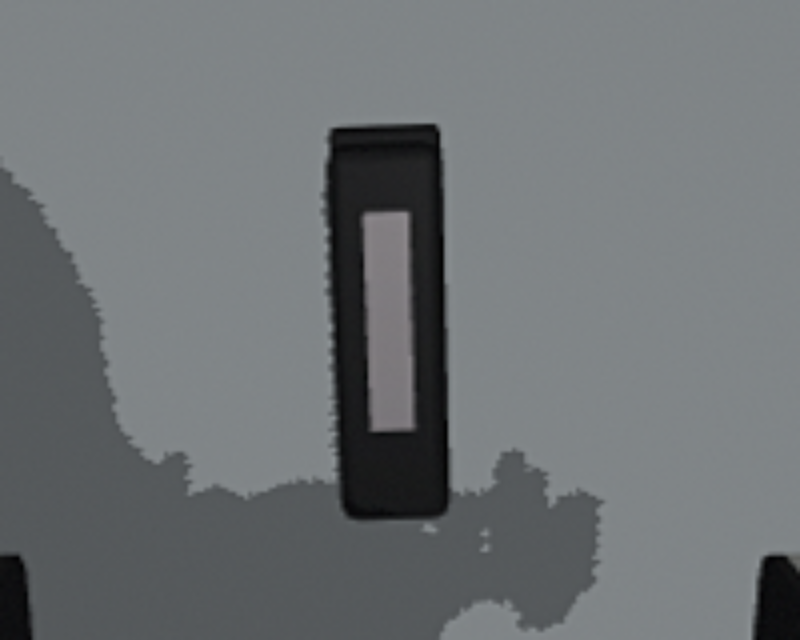

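The stamp stands on the blue tray's floor. The stapler's label runs from (256.5,153) to (258.2,207.8), the near end of its body is at row 230 and the far end (the base's toe) at row 132.

Run:
```python
from h import *
c=cam('wrist',np.load('pics/sp1.npy'))
l1=plane(c,(258.2,207.8),.046);l2=plane(c,(256.5,153),.046);e=plane(c,(258.9,229.3),.045);f=plane(c,(256.2,132.),.012);f2=plane(c,(256.2,136.5),.04)
print(l1,l2,e,f,f2);d=l2-l1;print(np.degrees(np.arctan2(d[1],d[0])),np.linalg.norm(e-f),np.linalg.norm(e-f2),(e+f)/2)
h=d/np.linalg.norm(d);print('centre from rear',e+h*.045)
```

```text
[ 0.36818881 -0.26448838  0.046     ] [ 0.3433205  -0.22007768  0.046     ] [ 0.37891882 -0.28360287  0.045     ] [ 0.33608589 -0.20701678  0.012     ] [ 0.33675986 -0.20807709  0.04      ]
119.2471814071285 0.0937501342422039 0.08664017122998793 [ 0.35750235 -0.24530982  0.0285    ]
centre from rear [ 0.35693279 -0.24433946  0.045     ]
```

Run:
```python
from h import *
p=(.357,-.2445)
b=pick_q(p,(.2,.095),np.radians(29.2));print(b)
arm.line_to([*p,.17],velocity=.15,ori=ori(b[1]))
arm.line_to([*p,.095],velocity=.1)
arm.move_gripper(0.0,effort=40)
print(arm.read_opening(),arm.read_tool_pos(),arm.read_ft_force())
arm.line_to([*p,.12],velocity=.1)
shot('sp2');cv2.imwrite('pics/sp2s.png',cv2.resize(snapshot('side')[200:320,130:290],None,fx=4,fy=4));print(arm.read_opening(),arm.read_time())
```

```text
(np.float64(0.11015399255418834), np.float64(0.5096361415823443))
0.2991305866935556 [ 0.35703613 -0.24456022  0.09527829] [-0.70388219 -0.31839272  3.12774643]
0.2947485862039023 21.5167
```

View pics/sp2.png

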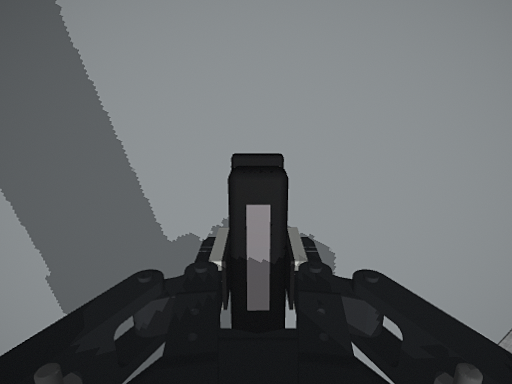

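View pics/sp2s.png

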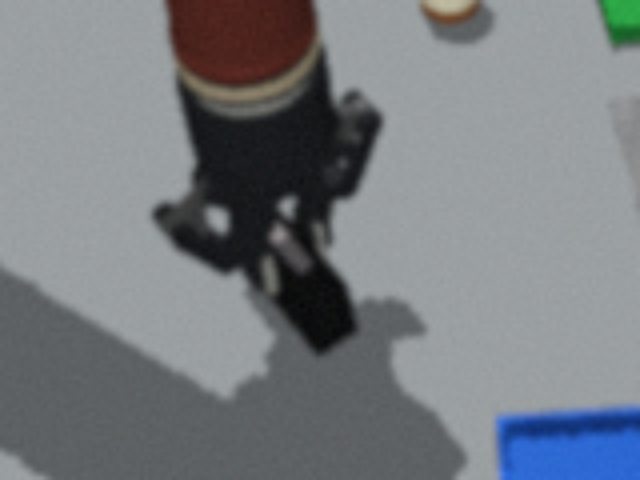

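The stapler is held by its upper arm, opening 0.295 or about 25 mm, and it's level. On to the blue tray's near half.

Run:
```python
from h import *
p=(.357,-.2445)
arm.line_to([*p,.2],velocity=.15)
q=(.5155,-.387)
b=pick_q(q,(.2,.1),np.radians(84));print(b)
arm.movep([*q,.2],ori(b[1]))
shot('sp3');print(arm.read_opening(),arm.read_time())
lower(q,.105,.096)
shot('sp4')
arm.move_gripper(0.7)
arm.line_to([*q,.24],velocity=.15)
arm.move_gripper(1.0)
shot('sp5');cv2.imwrite('pics/sp5s.png',cv2.resize(snapshot('scene')[80:220,130:290],None,fx=4,fy=4))
print(arm.read_time())
```

```text
(np.float64(0.7637513327248819), np.float64(1.4660765716752369))
0.28856930646099266 23.1083
lowered 0.097 df 12.04 [ 0.5158 -0.3873  0.0993]
27.15
```

View pics/sp5.png

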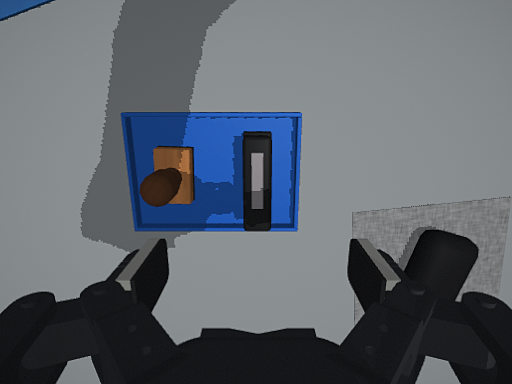

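View pics/sp5s.png

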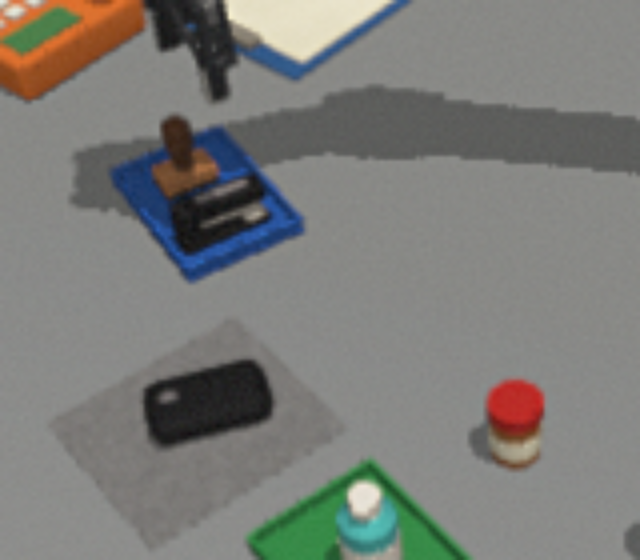

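Both items look to be inside the blue tray. The stapler's near end is at row 229, close to the rim in this oblique view, so I'll check it numerically. Contact came at TCP 0.0993, which is the grasp height plus 4 mm, meaning it's on the floor.

Run:
```python
from h import *
c=cam('wrist',np.load('pics/sp5.npy'))
C=np.array([.5112,-.429]);t=np.radians(-6);R=np.array([[np.cos(t),-np.sin(t)],[np.sin(t),np.cos(t)]])
for n,u,z in (('rear',(257,229),.047),('toe',(257,132.5),.016),('lab1',(258,208),.05),('lab2',(257,153),.05),('stampL',(154,147),.024),('stampR',(192,147),.024),('stampBR',(193,203),.024)):
    print(n,(R.T@(plane(c,u,z)[:2]-C)*1e3).round(1))
# red jar
p=(.482,-.0125)
b=min(pick_q(p,(.26,.105),np.radians(d)) for d in (15,0,150,165,105,90));print(b)
arm.movep([*p,.25],ori(b[1]))
shot('r1');c=cam('wrist',np.load('pics/r1.npy'));print(proj(c,np.array([.4817,-.0122,.062])),arm.read_time())
```

```text
rear [44.2 41.7]
toe [-41.9  41.7]
lab1 [22.4 42.7]
lab2 [-27.7  41.8]
stampL [-29.2 -55.3]
stampR [-29.2 -19.5]
stampBR [ 26.4 -21.8]
(np.float64(0.4269183132662544), np.float64(2.6179938779914944))
[260.61145868 186.16776364] 28.6
```

View pics/r1.png

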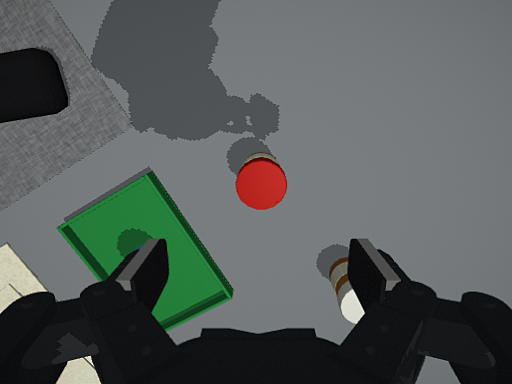

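Everything in the blue tray lies well inside ±56/±81 mm. The red lid is centred at (261.5,184.5), about 1 mm from the prediction. The clean items are done, so I can take the jars.

Run:
```python
from h import *
c=cam('wrist',np.load('pics/r1.npy'))
p=plane(c,(261.3,184.7),.062)[:2];print(p);p=tuple((p+np.array([.4817,-.0122]))/2)
b=pick_q(p,(.26,.105),np.radians(150))
arm.line_to([*p,.106],velocity=.15,ori=ori(b[1]))
arm.move_gripper(0.0,effort=40)
print(arm.read_opening(),arm.read_tool_pos(),arm.read_ft_force())
arm.line_to([*p,.25],velocity=.2)
print(arm.read_opening())
C=np.array([.529,.430]);t=np.radians(4.2);R=np.array([[np.cos(t),-np.sin(t)],[np.sin(t),np.cos(t)]])
q=tuple(C+R@np.array([0,.038]));print(q)
b=pick_q(q,(.25,.11),t);print(b)
arm.movep([*q,.25],ori(b[1]))
shot('r2');print(arm.read_opening(),arm.read_time())
c=cam('wrist',np.load('pics/r2.npy'))
for s in ((-60,85),(60,85),(60,-85),(-60,-85)): print(s,proj(c,np.array([*(C+R@np.array(s)/1e3),.018])).round(1))
```

```text
[ 0.48050614 -0.01305395]
0.5261979427994955 [ 0.4813957  -0.01258667  0.10670268] [-1.23778743  0.056897    5.61265409]
0.5284217709807533
(np.float64(0.52621694850915), np.float64(0.4678979501345294))
(np.float64(0.7659415268248765), np.float64(3.214896482173555))
0.5254665600613361 32.8417
(-60, 85) [316.5 219. ]
(60, 85) [203.7 219.3]
(60, -85) [194.2  45.2]
(-60, -85) [325.7  44.7]
```

View pics/r2.png

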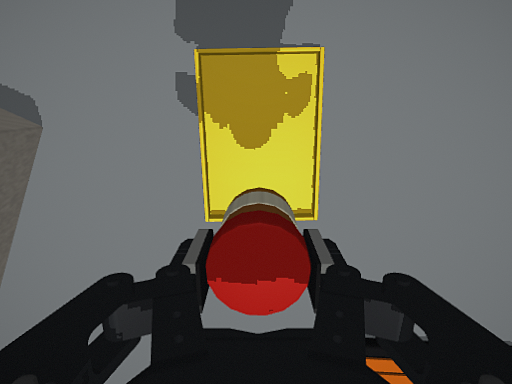

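The yellow tray's corners show at (195,48), (324,47), (318,220) and (206,221), within 3 px of the prediction. The red jar is held upright, so I'll lower it.

Run:
```python
from h import *
q=(.5262,.4679)
lower(q,.115,.107)
arm.move_gripper(0.9)
arm.line_to([*q,.25],velocity=.2)
arm.move_gripper(1.0)
shot('r3');print(arm.read_time())
p=(.456,.1448)
b=min(pick_q(p,(.26,.105),np.radians(d)) for d in (15,0,30,45,150,165));print(b)
arm.movep([*p,.25],ori(b[1]))
shot('w1');c=cam('wrist',np.load('pics/w1.npy'));print(proj(c,np.array([.4559,.1446,.062])),arm.read_time())
```

```text
lowered 0.109 df 7.52 [0.5262 0.4683 0.1109]
36.425
(np.float64(0.649778452352227), np.float64(3.4033920413889427))
[260.33045749 183.06910114] 37.725
```

View pics/r3.png

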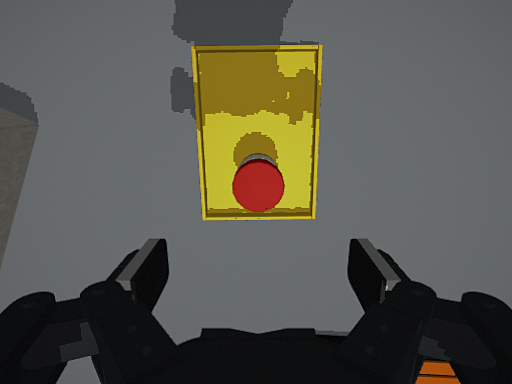

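View pics/w1.png

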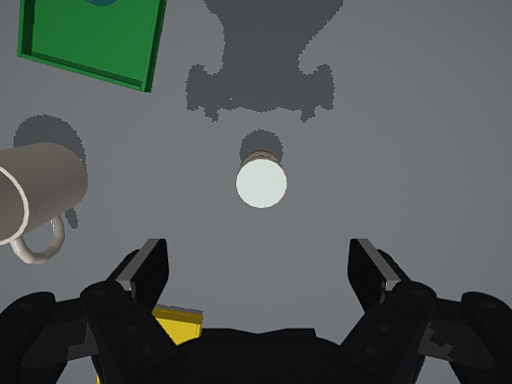

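The red jar stands in the yellow tray. The white lid is at (261.5,183) against a predicted (260.3,183). The mug's handle is at about (40,240), well clear of the fingers.

Run:
```python
from h import *
p=(.4557,.1448)
b=pick_q(p,(.26,.105),3.4034)
arm.line_to([*p,.106],velocity=.15,ori=ori(b[1]))
arm.move_gripper(0.0,effort=40)
print(arm.read_opening(),arm.read_tool_pos(),arm.read_ft_force())
arm.line_to([*p,.25],velocity=.2)
C=np.array([.529,.430]);t=np.radians(4.2);R=np.array([[np.cos(t),-np.sin(t)],[np.sin(t),np.cos(t)]])
q=tuple(C+R@np.array([0,-.038]));print(q)
b=pick_q(q,(.25,.11),t);print(b)
arm.movep([*q,.25],ori(b[1]))
print(arm.read_opening())
lower(q,.115,.107)
arm.move_gripper(0.9)
arm.line_to([*q,.28],velocity=.2)
shot('w2')
arm.movep([.3,.55,.3],ori(b[1]))
for n in('scene','side'): cv2.imwrite(f'pics/{n}F.png',snapshot(n))
print(arm.read_time())
```

```text
0.524081484241324 [0.4558847  0.14482865 0.10667231] [-1.23192086 -0.02841961  5.59171366]
(np.float64(0.53178305149085), np.float64(0.3921020498654706))
(np.float64(0.5186215887704133), np.float64(3.214896482173555))
0.5244888193071642
lowered 0.109 df 8.79 [0.5317 0.3926 0.1108]
45.825
```

View pics/w2.png

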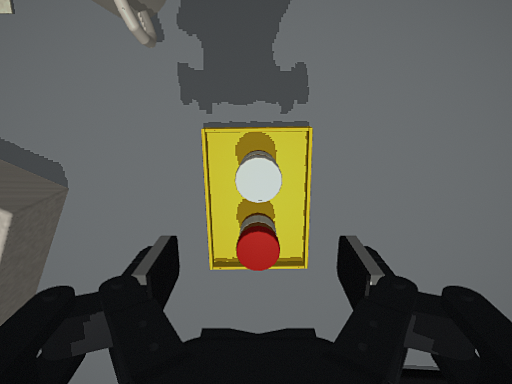

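View pics/sceneF.png

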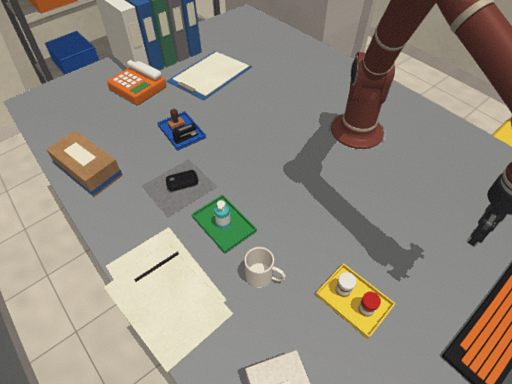

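View pics/sideF.png

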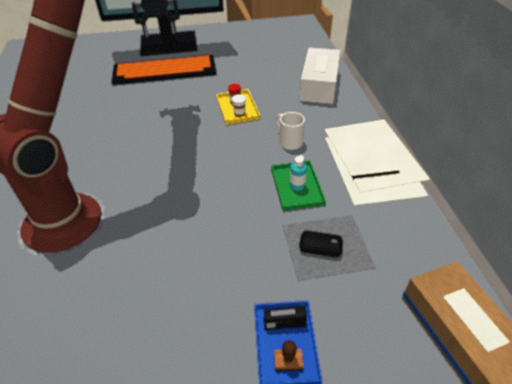

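Every item stands upright in its own tray, and the mug (259,268) and mouse (182,180) sit at the same pixels as at the start. The arm is clear, so I'm handing in.

Run:
```python
from h import *
from station import ticket
a=cv2.imread('pics/scene0.png').astype(int);b=cv2.imread('pics/sceneF.png').astype(int)
for n,(x0,x1,y0,y1) in dict(mug=(242,288,246,288),mouse=(163,201,168,192)).items(): print(n,np.abs(a-b)[y0:y1,x0:x1].mean())
arm.pause(.5);print(arm.read_time(),arm.read_ft_force());print(ticket.finish_job())
```

```text
mug 1.7148033126293996
mouse 2.72953216374269
46.325 [ 0.13324865  1.0676842  -0.48734155]
the job is handed in; nothing more can be done
None
```

The desk is cleared and the job is handed in, at about 46 s of the 133 s allowed. I put away the gel (green tray), then the stamp and stapler (blue), and only then the red and white jars (yellow).

- **Standing on the tray floor:** on lowering, each item made contact about 4 mm above its grasp height (3.9–4.2 mm), which is the tray floor's thickness. The final pictures from both fixed cameras show all five upright inside their trays. Measured in the blue tray, the stapler and stamp are clear of the walls, the stapler by 11 mm or more.
- **Mug and mouse:** they look unmoved. They sit at the same pixels as in the first picture, with only about 2–3 grey levels of difference.
- **Forces:** the highest I read were about 12 N on setting the stapler down and 9 N or less for the other items; I read the force only at those points, not continuously.
- **Disagreements:** one stamp corner was mismatched between the two views (11 px), so I discarded it and measured the stamp again with the wrist camera. Where I compared cameras they agreed within about 2 mm, apart from the stapler, where I used the wrist camera's position (about 3–4 mm off my first estimate).

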